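# Snug up the filler plug of a scent bottle and cap it

### The job

The brass filler plug of the black bottle has been left loose after refilling: screw it in clockwise until it goes properly snug in its tapered neck, but do not overtighten it or the neck will crack. Then put the wooden cap over the plug so that it sits upright and fully down on the bottle's shoulder, let go, and leave the other things where they stand.

Things in the scene. Friction and masses are not known exactly. Their poses are not given: they have to be found in the camera images.
- bottle: Sleek black upright bottle, 72 mm in diameter, held fast in the tray (it does not move or turn). Origin at the centre of its underside, z up. Its flat shoulder is 110 mm above the origin; on the shoulder stands a neck collar 37 mm in diameter and 6 mm high (top at 116 mm).
- plug: Brass filler plug with a right-hand tapered thread, upright on the bottle's axis in its neck. Origin on its axis, at the underside of its head, 4 mm above the neck collar. It only turns about the vertical (clockwise seen from above tightens); the fine thread sinks it too little to see, and its head never reaches the collar. Running drag about 0.05 N m. Its wing (plug_wing) sits on a rubber bush.
- plug_wing (a point): Centre of the plug's flat wing, to grip: 30 mm long (along x, turning with the plug), 12 mm thick (along y), 28 mm high (this point is mid-height, 18 mm above the plug's origin). It turns the plug through a rubber bush: it winds up 1 rad per N m against the plug and springs back when let go. Below it is a flange 28 mm in diameter, 4 mm thick.
- neck (a point): Centre of the neck collar's top. In it the taper starts to bind after 0.6 to 2.8 rad of turning (differs every time, nothing shows it); then the turning moment climbs about 0.4 N m per further radian of the wing, and the plug stays put when let go. Under about 0.4 N m it is still loose; 0.42 to 0.52 N m is snug; from about 0.57 N m the neck may crack.
- cap: Round birch cap, standing mouth down: 48 mm outside diameter, 51 mm high, inside diameter 42 mm and 47 mm deep, 60 g. Origin at the centre of its open lower rim, z up. It goes over the plug and the neck collar and rests with its rim on the shoulder.
- tray: Clear acrylic tray with a cork floor, fixed, 260 mm (its x) by 380 mm (its y). Origin under its centre; floor 8 mm and rim 22 mm above the dresser top. The bottle, cap, flacon and lid bowl stand on its floor.
- flacon: Bystander: pebble-shaped green glass flacon, 62 mm across, 56 mm high; origin under its centre.
- lid_bowl: Bystander: dark wooden bowl with lid and brass knob, 72 mm across, 54 mm high; origin under its centre.
- tweezer_stand: Bystander: chrome tweezer stand, base 64 mm across, 102 mm high; origin under its centre.
- pot_a: Bystander: white plastic pot on the lazy susan, 60 mm across, 44 mm high; origin under its centre.
- pot_b: Bystander: orange plastic pot on the lazy susan, 60 mm across, 44 mm high; origin under its centre.
- cream_tin: Bystander: blue jar with metal lid, 66 mm across, 45 mm high; origin under its centre.

How it is judged:
By the outcome, as a careful person would: the job done as asked, in the order asked, and still so for the second after the job is handed in, with the robot touching nothing.
It also fails if it takes over 72 s, if anything falls off the work surface, if the arm or the gripper's body presses on something with over 40 N, if the wrist force passes 120 N, or if a joint passes its speed limit or range.

### The arm

A 6-joint arm with a two-finger parallel gripper is mounted at the origin on the work surface. World frame = base frame: x ahead of the robot, y to its left, z up, the work surface at z = 0. Lengths are in mm, angles in rad, forces in N, time in s.
With the tool pointing down it reaches from about 150 to 775 mm from the base axis. Payload 6.1 kg.
Tool frame: the origin (TCP) lies where the fingers leave the gripper's body, on its centre line; the fingertips stand 73 mm ahead of it and the grasp point (between the pads) lies 54 mm ahead of it (bot.tip_reach is the distance from the TCP to the fingertips, in mm); y points along the fingers, z is the direction in which the jaws open and shut, and the axes are right-handed (so a half turn about y gives the same grasp; the last joint's range is limited). The gripper opens to 85 mm and grips with 20 to 120 N. Pads are 22 mm wide; open, the fingers measure 114 mm over their backs; the gripper's body (76 mm by 85 mm) begins 54 mm behind the grasp point. The pads swing forward as they close: fully open they stand 13 mm farther back than shut.
Start: joints at [1.201, 0.126, -0.04, 1.405, 0, 1.571], TCP at [189.743, 489.496, 303.895] pointing down, gripper open.
Joint ranges: [-2.72, 2.72], [-0.95, 1.95], [-1.27, 1.35], [-1.78, 2.02], [-1.46, 1.47], [-3.14, 3.14]. Speed limits (rad/s): [2.39, 2.39, 3.01, 3.14, 3.14, 3.14].

### API

Orientations are given as a unit quaternion [w, x, y, z].
In Python, from rig import bot gives the robot as it stands. The module is installed in compiled form; this text tells all that it offers.
- The arm moves only by the tool play_rows, never from a script. Its argument "steps" is a list of rows, each an object with "travel": the shift along the world's x, y, z in mm, a list of three; "rotation": the turn, a rotation vector about the world's x, y, z in rad, a list of three. A call has 1 to 8 rows; each row is the pose to reach, as a shift and turn from the pose commanded when the call began; what a row does not reach only later rows make up. A row lasts 1/10 s, in which the tool goes at most 50 mm and 8.59 degrees, less where a joint would pass 70% of its speed; a pose out of reach is approached as far as the arm can. A call with a gripper value outside its range is refused whole. "jaw" is the finger opening in mm, from 0 to 85.4, set as the call begins (left out, the last holds). The fingers move at their own pace and stop on an object; "squeeze" is the grip in N (left out, the last holds). Time passes only in rows, so rows that repeat a pose let the fingers close. It gives the time, the measured TCP pose, the force and the opening at its end, in the units of the state.
- bot.get_obs(): the state, without advancing time (a new reading comes with each control period).
- bot.snapshot(name): name is "scene" or "top"; returns a dict with "image" (480x640x3 uint8, red, green, blue), "intrinsics" (3x3 intrinsics, pixels), "k1" (the pictures are not rectified: a ray, as slopes to the right and down, at radius r is drawn at 1 + k1 r^2 times it, then the intrinsics apply), "cam_to_world" (4x4, takes a point from camera to world coordinates). Camera axes: x right, y down, z forward; pixel columns grow to the right and rows downward; lengths in mm; the calibration is good to about 2 mm. A picture is of the moment at which its call begins. There is no depth.
- bot.hand_in(): hands the job in, once; it reports no verdict.
The state is a dict: "clock": time; "qpos": joint angles; "joint_velocities": joint speeds; "tau": joint torques, N m; "tcp_pos": TCP position; "tcp_rot": TCP orientation; "force": force on the tool from outside, world axes, zero at the start; "wrist_torque": the same for the moment, N m; "finger_gap": finger opening in mm.
Only numpy, scipy, OpenCV 4.12 (cv2) and the standard library are available. Lean on these libraries where they do the work, as an engineer would, in place of code of your own. Each camera call takes 0.05 s, during which the arm holds its last target. There are 200 camera calls.

## Working session

There is one attempt and no reset: what is moved stays moved. The work goes in short steps, Python scripts to look and compute and a tool call to move; the robot and the scene stay as the last step left them, time stands still between calls to the robot, and variables do not carry over. Pictures are saved under pics/ and viewed, about 8 in all and at most 12, crops included, and the job is handed in when it is done.

Besides the shell and the picture viewer there is one more tool, called after ">>>" as name(argument=value, ...) on one line, values as JSON. play_rows: Moves the arm, as the interface text tells. Its arguments: {"type":"object","properties":{"steps":{"type":"array"},"jaw":{"type":"number"},"squeeze":{"type":"number"}},"required":["steps"]}

```bash
mkdir -p pics; cat > h.py <<'E'
import numpy as np, cv2
from rig import bot
def snap(n,f=None):
    s=bot.snapshot(n)
    if f: cv2.imwrite(f,s["image"][:,:,::-1])
    return s
def ray(s,u,v):
    K=np.array(s["intrinsics"]);d=np.array([s["k1"],0,0,0,0],float)
    p=cv2.undistortPoints(np.array([[[u,v]]],float),K,d)[0,0]
    T=np.array(s["cam_to_world"]);return T[:3,3],T[:3,:3]@[p[0],p[1],1]
def onz(s,u,v,z):
    o,d=ray(s,u,v);return o+d*(z-o[2])/d[2]
def proj(s,P):
    T=np.linalg.inv(np.array(s["cam_to_world"]))
    r,_=cv2.Rodrigues(T[:3,:3]);d=np.array([s["k1"],0,0,0,0],float)
    return cv2.projectPoints(np.array(P,float).reshape(-1,3),r,T[:3,3],np.array(s["intrinsics"]),d)[0][:,0]
E
python3 - <<'E'
from h import *
for n in("scene","top"):
    s=snap(n,f"pics/{n}0.png");print(n,s["intrinsics"],s["k1"],np.round(s["cam_to_world"],3).tolist())
o=bot.get_obs();print(o)
E
```

```text
scene [[578.12472023   0.         312.89760121]
 [  0.         578.12472023 240.33875439]
 [  0.           0.           1.        ]] 0.036825787605539534 [[-0.847, 0.374, -0.378, 1113.611], [0.532, 0.586, -0.611, 845.74], [-0.007, -0.719, -0.695, 1099.121], [0.0, 0.0, 0.0, 1.0]]
top [[507.04004843   0.         317.60391382]
 [  0.         507.04004843 244.02540483]
 [  0.           0.           1.        ]] -0.05927356961144597 [[-0.01, -0.997, 0.074, 469.626], [-1.0, 0.009, -0.011, -8.163], [0.011, -0.074, -0.997, 1347.01], [0.0, 0.0, 0.0, 1.0]]
{'clock': 0.1, 'qpos': array([ 1.20096196e+00,  1.26339131e-01, -4.05197917e-02,  1.40538916e+00,
       -1.05929568e-05,  1.57079229e+00]), 'joint_velocities': array([ 2.62992362e-05, -1.02468217e-03,  1.16576743e-03, -2.06890095e-03,
        4.34407541e-04, -1.54765109e-04]), 'tau': array([-1.70021973e-03, -4.36907852e+01,  3.53604805e+01,  1.37440598e-02,
       -3.35401501e-04,  1.05318058e-06]), 'tcp_pos': array([189.67426163, 489.25747458, 303.19020347]), 'tcp_rot': array([-0.69454653,  0.69555695, -0.13010153,  0.12992015]), 'force': array([0.05595822, 0.20526811, 0.07817638]), 'wrist_torque': array([0.00956415, 0.00823355, 0.04005276]), 'finger_gap': 85.28671161771493}
```

View pics/top0.png

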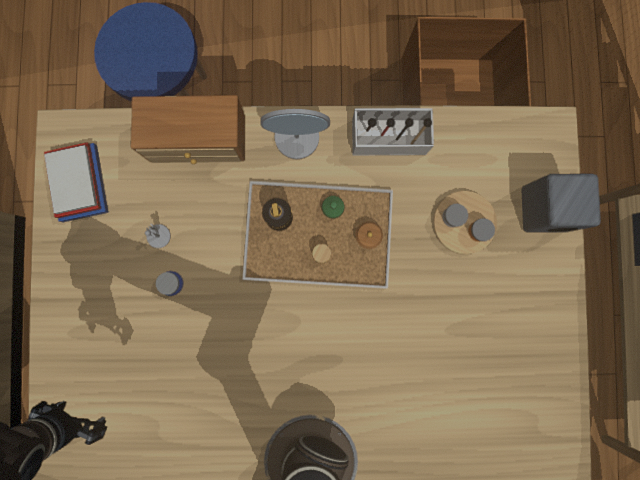

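View pics/scene0.png

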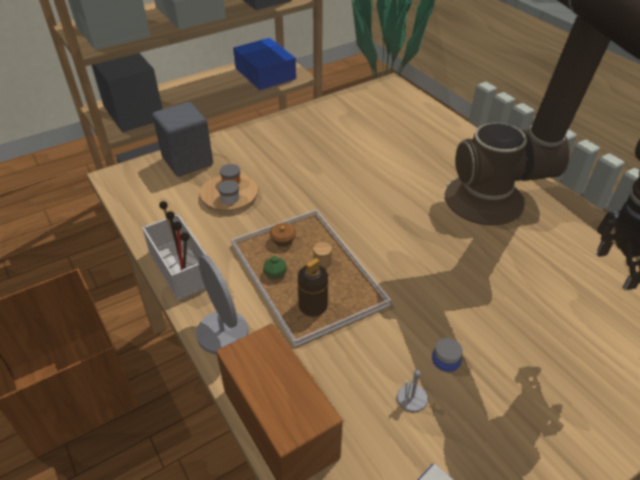

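The top view shows the bottle and brass wing near (277,211), the cap at (321,252), the flacon at (332,207) and the lid bowl at (369,235). In the scene view the bottle is at (313,290), the wing at (313,267) and the cap at (322,253). Next I measure with masks.

```bash
cat > m.py <<'E'
from h import *
def blobs(img,lo,hi,box):
    hsv=cv2.cvtColor(np.ascontiguousarray(img),cv2.COLOR_RGB2HSV)
    m=cv2.inRange(hsv,lo,hi);k=np.zeros_like(m);x0,y0,x1,y1=box;k[y0:y1,x0:x1]=m[y0:y1,x0:x1]
    return k
E
python3 - <<'E'
from m import *
out=[]
for n,bw,bc in(("top",(258,192,298,232),(303,236,340,270)),("scene",(295,250,330,285),(308,238,338,270))):
    s=snap(n);im=s["image"];hsv=cv2.cvtColor(np.ascontiguousarray(im),cv2.COLOR_RGB2HSV)
    for nm,b in(("wing",bw),("cap",bc)):
        x0,y0,x1,y1=b
        c=cv2.resize(im[y0:y1,x0:x1],(400,400*(y1-y0)//(x1-x0)),interpolation=cv2.INTER_NEAREST);out.append(cv2.resize(c,(400,300)) if 0 else c[:400])
        m=blobs(im,(17,130,90),(35,255,255),b) if nm=="wing" else blobs(im,(10,50,165),(30,150,255),b)
        q=cv2.findContours(m,cv2.RETR_EXTERNAL,cv2.CHAIN_APPROX_NONE)[0];q=max(q,key=cv2.contourArea)
        print(n,nm,cv2.contourArea(q),cv2.minAreaRect(q),cv2.minEnclosingCircle(q))
        ys,xs=np.nonzero(m);c=(xs.mean(),ys.mean())
        for z in((160,146,132) if nm=="wing" else (59,8)):print("   z",z,onz(s,*c,z).round(1))
o=[cv2.copyMakeBorder(i,0,400-i.shape[0],0,0,cv2.BORDER_CONSTANT) for i in out]
cv2.imwrite("pics/crop1.png",cv2.resize(np.vstack([np.hstack(o[:2]),np.hstack(o[2:])]),(600,600))[:,:,::-1])
E
```

```text
top wing 58.5 ((274.7594299316406, 209.46697998046875), (13.015229225158691, 8.450186729431152), 60.945396423339844) ((275.125, 209.375), 6.719940185546875)
   z 160 [639.7  77.5 160. ]
   z 146 [641.7  78.5 146. ]
   z 132 [643.7  79.5 132. ]
top cap 210.5 ((321.5, 253.0), (16.0, 17.0), 90.0) ((321.2930908203125, 252.87930297851562), 8.778837203979492)
   z 59 [543.  -30.9  59. ]
   z 8 [545.9 -31.8   8. ]
scene wing 98.0 ((312.96343994140625, 263.32928466796875), (8.589556694030762, 14.211813926696777), 51.34019088745117) ((313.5, 264.0), 7.826338291168213)
   z 160 [642.2  84.4 160. ]
   z 146 [635.1  73.1 146. ]
   z 132 [628.1  61.7 132. ]
scene cap 139.0 ((322.0, 248.5), (11.0, 16.0), 90.0) ((322.09375, 248.0), 8.15539264678955)
   z 59 [542.8 -32.   59. ]
   z 8 [514.8 -75.    8. ]
```

View pics/crop1.png

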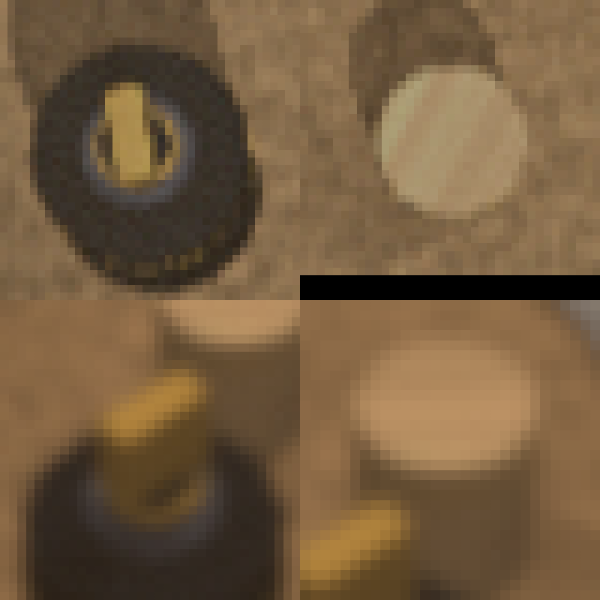

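```bash
python3 - <<'E'
from m import *
for n,b,lo in(("top",(258,192,298,232),(15,110,115)),("scene",(295,250,330,285),(12,100,125))):
    s=snap(n);m=blobs(s["image"],lo,(35,255,255),b)
    nl,lab,st,ce=cv2.connectedComponentsWithStats(m);k=1+np.argmax(st[1:,4])
    ys,xs=np.nonzero(lab==k)
    P=np.array([onz(s,x,y,160)[:2] for x,y in zip(xs,ys)])
    c=P.mean(0);w,V=np.linalg.eigh(np.cov((P-c).T));d=V[:,1]*np.sign(V[0,1])
    print(n,len(P),c.round(1),"len",np.sqrt(12*w).round(1),"yaw",np.arctan2(d[1],d[0]).round(3))
    print(np.array([[int(v) for v in r] for r in m[b[1]+3:b[1]+28,b[0]:b[0]+30]//255]).astype(str).tolist().__len__())
    for r in m[b[1]+4:b[1]+28,b[0]+8:b[0]+30]//255: print("".join(".#"[v] for v in r))
s=snap("top");g=cv2.cvtColor(np.ascontiguousarray(s["image"]),cv2.COLOR_RGB2HSV)
print(onz(s,275.9,210.8,124).round(1), "bottle axis from collar")
t=snap("scene")
for u,v in((307.6,264.3),(317.6,259.2)):print(onz(t,u,v,160).round(1))
for P in([640,79,160],[640,79,124],[640,79,118]):print(proj(s,P),proj(t,P))
E
```

```text
top 88 [609.  106.5] len [21.7 61.6] yaw 0.437
25
......................
......................
.....................#
......................
......................
......................
......................
........###...........
......#####...........
......######..........
......#####...........
......#####...........
......######..#.......
.......#####..#.......
.......#####...#......
.......#####...#......
.......#####...#......
.....#.#####..#.......
.....#.########.......
......########........
........##............
......................
......................
......................
scene 445 [645.1  61.9] len [53.8 89. ] yaw 0.269
25
##########....########
##########.......#####
##########............
##########............
##############........
################......
################......
################......
##############........
#############.........
###########...........
....######............
......##..............
......................
......................
......................
......................
......................
......................
......................
......................
......................
......................
......................
[642.1  78.6 124. ] bottle axis from collar
[653.5  78.9 160. ]
[626.1  77.5 160. ]
[[274.62846942 209.55795953]] [[312.7398447  262.00153588]]
[[275.7224597  211.65721515]] [[312.84515974 272.88141517]]
[[275.89864005 211.99527557]] [[312.86232814 274.65514085]]
```

```bash
cat >> h.py <<'E'
from scipy.spatial.transform import Rotation as Ro
def st():
    o=bot.get_obs();q=o["tcp_rot"];R=Ro.from_quat([q[1],q[2],q[3],q[0]]).as_matrix()
    print("t",round(o["clock"],2),"q",o["qpos"].round(3),"tcp",o["tcp_pos"].round(1),"y",R[:,1].round(3),"z",R[:,2].round(3),"zyaw",np.arctan2(R[1,2],R[0,2]).round(3),"F",o["force"].round(2),"M",o["wrist_torque"].round(3),"tau6",o["tau"][5].round(3),"gap",o["finger_gap"].round(1))
    return o,R
E
python3 - <<'E'
from h import *
st();s=snap("top")
for n,u,v,z in(("flacon",332,206,50),("bowl",369,235,40)):print(n,onz(s,u,v,z).round(0))
E
```

```text
Traceback (most recent call last):
  File "h.py", line 20, in st
    print("t",round(o["clock"],2),"q",o["qpos"].round(3),"tcp",o["tcp_pos"].round(1),"y",R[:,1].round(3),"z",R[:,2].round(3),"zyaw",np.arctan2(R[1,2],R[0,2]).round(3),"F",o["force"].round(2),"M",o["wrist_torque"].round(3),"tau6",o["tau"][5].round(3),"gap",o["finger_gap"].round(1))
                                                                                                                                                                                                                                                                ^^^^^^^^^^^^^^^^^^^^^
AttributeError: 'float' object has no attribute 'round'
```

>>> play_rows(steps=[{"travel": [0,0,10],"rotation": [0,0,-0.1]},{"travel": [0,0,10],"rotation": [0,0,-0.1]}])

```text
clock: 0.6
tcp_pos: [189.9, 489.8, 314.9]
tcp_rot: [0.688, -0.687, 0.165, -0.165]
force: [-0.5, 0.3, 0.1]
finger_gap: 85.6
```

```bash
python3 -c "
from h import *
st()"
```

```text
Traceback (most recent call last):
  File "h.py", line 20, in st
    print("t",round(o["clock"],2),"q",o["qpos"].round(3),"tcp",o["tcp_pos"].round(1),"y",R[:,1].round(3),"z",R[:,2].round(3),"zyaw",np.arctan2(R[1,2],R[0,2]).round(3),"F",o["force"].round(2),"M",o["wrist_torque"].round(3),"tau6",o["tau"][5].round(3),"gap",o["finger_gap"].round(1))
                                                                                                                                                                                                                                                                ^^^^^^^^^^^^^^^^^^^^^
AttributeError: 'float' object has no attribute 'round'
```

```bash
sed -i 's/o\["finger_gap"\].round(1)/round(o["finger_gap"],1)/' h.py; python3 - <<'E'
from h import *
st();s=snap("top")
for n,u,v,z in(("flacon",332,206,50),("bowl",369,235,40)):print(n,onz(s,u,v,z).round(0))
E
```

```text
t 0.6 q [ 1.201  0.126 -0.016  1.428 -0.     1.671] tcp [189.9 489.8 314.9] y [ 0.001  0.001 -1.   ] z [0.453 0.891 0.002] zyaw 1.101 F [-0.5   0.34  0.09] M [ 0.061 -0.021  0.077] tau6 0.651 gap 85.6
flacon [664. -61.  50.]
bowl [ 589. -156.   40.]
```

>>> play_rows(steps=[{"travel": [20,-18,0],"rotation": [0,0,0.14]},{"travel": [40,-36,0],"rotation": [0,0,0.28]},{"travel": [60,-54,0],"rotation": [0,0,0.42]},{"travel": [80,-72,0],"rotation": [0,0,0.56]},{"travel": [100,-90,0],"rotation": [0,0,0.7]},{"travel": [120,-108,0],"rotation": [0,0,0.84]},{"travel": [140,-126,0],"rotation": [0,0,0.98]},{"travel": [160,-144,0],"rotation": [0,0,1.12]}])

```text
clock: 1.45
tcp_pos: [350.4, 344.6, 313.5]
tcp_rot: [-0.669, 0.669, 0.229, -0.229]
force: [0.4, -0.2, -0.3]
finger_gap: 85.0
```

>>> play_rows(steps=[{"travel": [20,-18,0],"rotation": [0,0,0.14]},{"travel": [40,-36,0],"rotation": [0,0,0.28]},{"travel": [60,-54,0],"rotation": [0,0,0.42]},{"travel": [80,-72,0],"rotation": [0,0,0.56]},{"travel": [100,-90,0],"rotation": [0,0,0.7]},{"travel": [120,-108,0],"rotation": [0,0,0.84]},{"travel": [140,-126,0],"rotation": [0,0,0.98]},{"travel": [160,-144,0],"rotation": [0,0,1.12]}])

```text
clock: 2.25
tcp_pos: [510.5, 200.6, 313.5]
tcp_rot: [0.446, -0.445, -0.549, 0.549]
force: [0.4, 0.0, -0.2]
finger_gap: 85.5
```

```bash
python3 -c "
from h import *
st()"
```

```text
t 2.25 q [ 0.374  0.171  0.035  1.434  0.    -1.404] tcp [510.5 200.6 313.5] y [-0. -0. -1.] z [-0.979 -0.206  0.   ] zyaw -2.934 F [ 0.43  0.05 -0.2 ] M [ 0.001 -0.023  0.04 ] tau6 1.922 gap 85.5
```

>>> play_rows(steps=[{"travel": [18,-17,0],"rotation": [0,0,0.14]},{"travel": [36,-34,0],"rotation": [0,0,0.28]},{"travel": [54,-51,0],"rotation": [0,0,0.42]},{"travel": [72,-68,0],"rotation": [0,0,0.56]},{"travel": [90,-85,0],"rotation": [0,0,0.7]},{"travel": [108,-102,0],"rotation": [0,0,0.84]},{"travel": [120,-114,0],"rotation": [0,0,0.98]},{"travel": [129.7,-122.9,0],"rotation": [0,0,1.12]}], jaw=45)

```text
clock: 3.05
tcp_pos: [640.2, 77.6, 313.0]
tcp_rot: [0.086, -0.086, -0.702, 0.702]
force: [0.4, -0.0, 0.2]
finger_gap: 45.0
```

>>> play_rows(steps=[{"travel": [0,0,-15],"rotation": [0,0,0.14]},{"travel": [0,0,-30],"rotation": [0,0,0.28]},{"travel": [0,0,-30],"rotation": [0,0,0.28]},{"travel": [0,0,-30],"rotation": [0,0,0.28]}])

```text
clock: 3.45
tcp_pos: [639.2, 78.6, 283.6]
tcp_rot: [-0.009, 0.01, -0.707, 0.707]
force: [0.4, 0.3, -0.3]
finger_gap: 45.0
```

```bash
python3 - <<'E'
from h import *
st()
o=[]
for n,P in(("top",[640,79,160]),("scene",[640,79,180])):
    s=snap(n);u,v=proj(s,P)[0].astype(int);c=s["image"][v-30:v+30,u-30:u+30];o.append(cv2.resize(c,(400,400),interpolation=cv2.INTER_CUBIC))
cv2.imwrite("pics/c2.png",np.hstack(o)[:,:,::-1])
E
```

```text
t 3.45 q [ 0.122  0.358  0.213  1.427  0.    -3.046] tcp [639.2  78.6 283.6] y [-0.001 -0.    -1.   ] z [ 0.026 -1.     0.   ] zyaw -1.544 F [ 0.36  0.33 -0.26] M [ 0.048 -0.022 -0.019] tau6 -0.092 gap 45.0
```

View pics/c2.png

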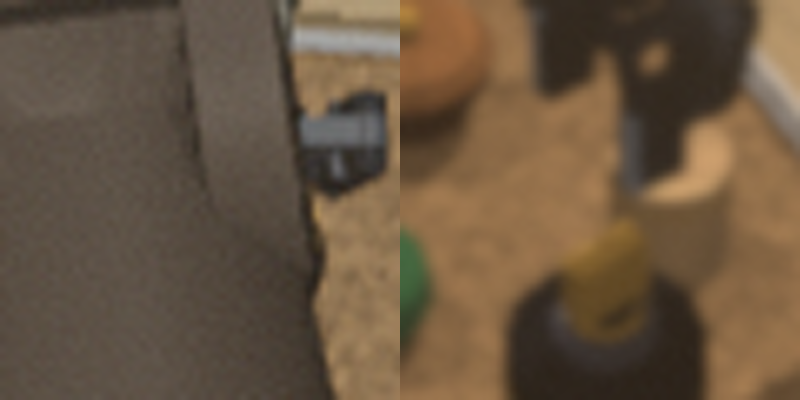

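The left crop (top) is covered by the arm. The right crop shows the open fingers above and in line with the wing, which is at (610,280) in the crop. I descend.

>>> play_rows(steps=[{"travel": [0.6,0,-15],"rotation": [0,0,0]},{"travel": [0.6,0,-30],"rotation": [0,0,0]},{"travel": [0.6,0,-45],"rotation": [0,0,0]},{"travel": [0.6,0,-58],"rotation": [0,0,0]},{"travel": [0.6,0,-68],"rotation": [0,0,0]},{"travel": [0.6,0,-74],"rotation": [0,0,0]},{"travel": [0.6,0,-74],"rotation": [0,0,0]}])

```text
clock: 4.25
tcp_pos: [639.8, 78.6, 209.2]
tcp_rot: [-0.01, 0.01, -0.707, 0.707]
force: [-0.2, -1.1, -1.0]
finger_gap: 44.6
```

```bash
python3 - <<'E'
from h import *
st()
E
```

```text
t 4.25 q [ 0.122  0.367  0.062  1.268  0.    -3.048] tcp [639.8  78.6 209.2] y [-0.001 -0.    -1.   ] z [ 0.028 -1.     0.   ] zyaw -1.542 F [-0.22 -1.12 -1.04] M [-0.008  0.    -0.001] tau6 0.003 gap 44.6
```

>>> play_rows(steps=[{"travel": [0,0,0],"rotation": [0,0,0]},{"travel": [0,0,0],"rotation": [0,0,0]},{"travel": [0,0,0],"rotation": [0,0,0]},{"travel": [0,0,0],"rotation": [0,0,0]},{"travel": [0,0,0],"rotation": [0,0,0]},{"travel": [0,0,0],"rotation": [0,0,0]}], jaw=5, squeeze=25)

```text
clock: 4.85
tcp_pos: [640.2, 78.2, 210.7]
tcp_rot: [-0.01, 0.01, -0.707, 0.707]
force: [-1.8, -3.4, 5.2]
finger_gap: 11.5
```

```bash
python3 - <<'E'
from h import *
st()
E
```

```text
t 4.85 q [ 1.220e-01  3.660e-01  6.400e-02  1.268e+00 -1.000e-03 -3.048e+00] tcp [640.2  78.2 210.7] y [ 0.001 -0.001 -1.   ] z [ 0.028 -1.     0.001] zyaw -1.543 F [-1.78 -3.4   5.15] M [-0.727  0.273  0.045] tau6 0.027 gap 11.5
```

>>> play_rows(steps=[{"travel": [0,-0.5,2],"rotation": [0,0,0]},{"travel": [0,-0.5,2],"rotation": [0,0,0]},{"travel": [0,-0.5,2],"rotation": [0,0,0]}])

```text
clock: 5.15
tcp_pos: [640.3, 78.2, 210.9]
tcp_rot: [-0.01, 0.01, -0.707, 0.707]
force: [3.2, -1.4, -7.3]
finger_gap: 11.2
```

```bash
python3 - <<'E'
from h import *
st()
E
```

```text
t 5.15 q [ 0.121  0.367  0.066  1.271  0.    -3.049] tcp [640.3  78.2 210.9] y [-0.001 -0.    -1.   ] z [ 0.029 -1.     0.   ] zyaw -1.542 F [ 3.23 -1.36 -7.34] M [-0.284 -0.983  0.002] tau6 0.028 gap 11.2
```

>>> play_rows(steps=[{"travel": [0,0,0],"rotation": [0,0,0]},{"travel": [0,0,0],"rotation": [0,0,0]},{"travel": [0,0,0],"rotation": [0,0,0]}], squeeze=90)

```text
clock: 5.45
tcp_pos: [640.2, 78.1, 211.1]
tcp_rot: [-0.01, 0.01, -0.707, 0.707]
force: [4.4, -1.5, -9.2]
finger_gap: 10.0
```

```bash
python3 - <<'E'
from h import *
st()
E
```

```text
t 5.45 q [ 0.121  0.367  0.066  1.271 -0.    -3.049] tcp [640.2  78.1 211.1] y [-0. -0. -1.] z [ 0.029 -1.     0.   ] zyaw -1.542 F [ 4.39 -1.53 -9.16] M [-0.325 -1.167 -0.011] tau6 0.029 gap 10.0
```

>>> play_rows(steps=[{"travel": [-0.3,0,-1.2],"rotation": [0,0,-0.1]},{"travel": [-0.3,0,-1.2],"rotation": [0,0,-0.2]},{"travel": [-0.3,0,-1.2],"rotation": [0,0,-0.3]},{"travel": [-0.3,0,-1.2],"rotation": [0,0,-0.4]},{"travel": [-0.3,0,-1.2],"rotation": [0,0,-0.4]}])

```text
clock: 5.95
tcp_pos: [640.1, 78.1, 211.1]
tcp_rot: [-0.13, 0.131, 0.695, -0.695]
force: [4.9, -1.1, -3.7]
finger_gap: 9.8
```

```bash
python3 - <<'E'
from h import *
st()
E
```

```text
t 5.95 q [ 0.121  0.365  0.064  1.269 -0.    -2.648] tcp [640.1  78.1 211.1] y [ 0.001  0.    -1.   ] z [-0.363 -0.932 -0.   ] zyaw -1.943 F [ 4.9  -1.08 -3.74] M [-0.328 -1.003  0.008] tau6 0.697 gap 9.8
```

>>> play_rows(steps=[{"travel": [0.4,0,-0.3],"rotation": [0,0,-0.1]},{"travel": [0.4,0,-0.3],"rotation": [0,0,-0.2]},{"travel": [0.4,0,-0.3],"rotation": [0,0,-0.3]},{"travel": [0.4,0,-0.3],"rotation": [0,0,-0.4]},{"travel": [0.4,0,-0.3],"rotation": [0,0,-0.4]},{"travel": [0.4,0,-0.3],"rotation": [0,0,-0.4]}])

```text
clock: 6.55
tcp_pos: [640.2, 78.1, 211.0]
tcp_rot: [-0.265, 0.265, 0.656, -0.656]
force: [1.8, -1.5, -0.3]
finger_gap: 9.8
```

```bash
python3 - <<'E'
from h import *
st()
E
```

```text
t 6.55 q [ 0.121  0.366  0.065  1.269  0.    -2.252] tcp [640.2  78.1 211. ] y [ 0.001  0.    -1.   ] z [-0.695 -0.719 -0.001] zyaw -2.339 F [ 1.82 -1.45 -0.29] M [-0.326 -0.454 -0.001] tau6 0.051 gap 9.8
```

```bash
cat >> h.py <<'E'
def avg(n=5):
    L=[]
    for i in range(n):
        bot.snapshot("top");o=bot.get_obs();L.append([*o["force"],*o["wrist_torque"],o["tau"][5]])
    L=np.array(L);print("Mz",L[:,5].round(3),"tau6",L[:,6].round(3),"mean",L.mean(0).round(3));st()
E
python3 - <<'E'
from h import *
avg()
E
```

```text
Mz [ 0.018  0.031  0.01   0.03  -0.024] tau6 [-0.001 -0.011 -0.01  -0.006 -0.002] mean [ 1.777 -1.913  1.085 -0.355 -0.428  0.013 -0.006]
t 6.8 q [ 0.121  0.366  0.065  1.269  0.    -2.25 ] tcp [640.2  78.1 211. ] y [ 0.001  0.    -1.   ] z [-0.696 -0.718 -0.001] zyaw -2.341 F [ 1.91 -1.62  2.01] M [-0.372 -0.395 -0.024] tau6 -0.002 gap 9.9
```

>>> play_rows(steps=[{"travel": [0,0,0],"rotation": [0,0,-0.08]},{"travel": [0,0,0],"rotation": [0,0,-0.16]},{"travel": [0,0,0],"rotation": [0,0,-0.24]},{"travel": [0,0,0],"rotation": [0,0,-0.3]},{"travel": [0,0,0],"rotation": [0,0,-0.3]},{"travel": [0,0,0],"rotation": [0,0,-0.3]}])

```text
clock: 7.4
tcp_pos: [640.2, 78.1, 210.9]
tcp_rot: [-0.36, 0.361, 0.609, -0.608]
force: [0.9, -0.9, 3.6]
finger_gap: 10.4
```

```bash
python3 - <<'E'
from h import *
avg()
E
```

```text
Mz [-0.012  0.012 -0.001  0.021  0.03 ] tau6 [0.018 0.011 0.011 0.005 0.018] mean [ 1.208 -1.643  4.93  -0.374 -0.252  0.01   0.013]
t 7.65 q [ 0.121  0.366  0.065  1.269  0.    -1.95 ] tcp [640.3  78.1 210.9] y [ 0.001  0.    -1.   ] z [-0.878 -0.48  -0.001] zyaw -2.641 F [ 1.84 -2.24  5.39] M [-0.362 -0.269  0.03 ] tau6 0.018 gap 10.1
```

>>> play_rows(steps=[{"travel": [0,0,0.4],"rotation": [0,0,-0.08]},{"travel": [0,0,0.4],"rotation": [0,0,-0.16]},{"travel": [0,0,0.4],"rotation": [0,0,-0.24]},{"travel": [0,0,0.4],"rotation": [0,0,-0.3]},{"travel": [0,0,0.4],"rotation": [0,0,-0.3]}])

```text
clock: 8.15
tcp_pos: [640.3, 78.2, 210.9]
tcp_rot: [-0.448, 0.448, 0.548, -0.547]
force: [1.8, -1.4, 3.3]
finger_gap: 10.1
```

```bash
python3 - <<'E'
from h import *
avg(4)
E
```

```text
Mz [-0.009 -0.034  0.088  0.025] tau6 [0.163 0.052 0.019 0.012] mean [ 2.144 -1.687  3.824 -0.332 -0.452  0.018  0.061]
t 8.35 q [ 0.121  0.366  0.065  1.27   0.    -1.65 ] tcp [640.2  78.1 211. ] y [ 0.  0. -1.] z [-0.98  -0.199 -0.   ] zyaw -2.941 F [ 2.63 -2.42  4.22] M [-0.317 -0.524  0.025] tau6 0.012 gap 9.9
```

>>> play_rows(steps=[{"travel": [0,0,0],"rotation": [0,0,-0.08]},{"travel": [0,0,0],"rotation": [0,0,-0.16]},{"travel": [0,0,0],"rotation": [0,0,-0.24]},{"travel": [0,0,0],"rotation": [0,0,-0.3]},{"travel": [0,0,0],"rotation": [0,0,-0.3]}])

```text
clock: 8.85
tcp_pos: [640.2, 78.1, 210.9]
tcp_rot: [-0.524, 0.524, 0.475, -0.474]
force: [1.9, -0.6, 3.8]
finger_gap: 9.8
```

```bash
python3 - <<'E'
from h import *
avg(4)
E
```

```text
Mz [0.022 0.011 0.017 0.089] tau6 [0.161 0.051 0.018 0.012] mean [ 2.324 -1.192  4.697 -0.304 -0.484  0.035  0.061]
t 9.05 q [ 0.121  0.366  0.065  1.27   0.    -1.35 ] tcp [640.2  78.1 210.9] y [ 0.  0. -1.] z [-0.995  0.099 -0.   ] zyaw 3.042 F [ 2.47 -2.08  4.57] M [-0.357 -0.507  0.089] tau6 0.012 gap 9.7
```

>>> play_rows(steps=[{"travel": [0,0,0],"rotation": [0,0,-0.08]},{"travel": [0,0,0],"rotation": [0,0,-0.16]},{"travel": [0,0,0],"rotation": [0,0,-0.24]},{"travel": [0,0,0],"rotation": [0,0,-0.3]},{"travel": [0,0,0],"rotation": [0,0,-0.3]}])

```text
clock: 9.55
tcp_pos: [640.3, 78.1, 210.9]
tcp_rot: [-0.589, 0.589, 0.391, -0.391]
force: [2.1, -0.4, 4.1]
finger_gap: 10.0
```

```bash
python3 - <<'E'
from h import *
avg(4)
E
```

```text
Mz [0.055 0.018 0.087 0.052] tau6 [0.161 0.05  0.018 0.011] mean [ 2.373 -1.357  4.377 -0.283 -0.544  0.053  0.06 ]
t 9.75 q [ 0.121  0.366  0.065  1.269  0.    -1.05 ] tcp [640.3  78.2 210.9] y [ 0.  0. -1.] z [-0.921  0.389 -0.   ] zyaw 2.742 F [ 2.66 -1.43  4.56] M [-0.271 -0.546  0.052] tau6 0.011 gap 9.9
```

>>> play_rows(steps=[{"travel": [0,0,0],"rotation": [0,0,-0.08]},{"travel": [0,0,0],"rotation": [0,0,-0.16]},{"travel": [0,0,0],"rotation": [0,0,-0.24]},{"travel": [0,0,0],"rotation": [0,0,-0.3]},{"travel": [0,0,0],"rotation": [0,0,-0.3]}])

```text
clock: 10.25
tcp_pos: [640.3, 78.1, 210.9]
tcp_rot: [-0.641, 0.641, 0.298, -0.298]
force: [3.3, -0.5, 4.7]
finger_gap: 9.9
```

```bash
python3 - <<'E'
from h import *
avg(4)
E
```

```text
Mz [0.003 0.015 0.077 0.026] tau6 [0.116 0.042 0.026 0.024] mean [ 3.126 -1.553  5.179 -0.238 -0.561  0.03   0.052]
t 10.45 q [ 0.121  0.366  0.065  1.269  0.    -0.75 ] tcp [640.2  78.1 210.9] y [ 0.  0. -1.] z [-0.765  0.644 -0.   ] zyaw 2.442 F [ 2.87 -1.79  4.54] M [-0.236 -0.593  0.026] tau6 0.024 gap 9.9
```

>>> play_rows(steps=[{"travel": [-0.3,0,0.2],"rotation": [0,0,-0.06]},{"travel": [-0.3,0,0.2],"rotation": [0,0,-0.12]},{"travel": [-0.3,0,0.2],"rotation": [0,0,-0.18]},{"travel": [-0.3,0,0.2],"rotation": [0,0,-0.2]},{"travel": [-0.3,0,0.2],"rotation": [0,0,-0.2]}])

```text
clock: 10.95
tcp_pos: [640.2, 78.1, 211.0]
tcp_rot: [-0.668, 0.668, 0.233, -0.233]
force: [4.6, 0.0, 2.7]
finger_gap: 10.0
```

```bash
python3 - <<'E'
from h import *
avg(4)
E
```

```text
Mz [0.055 0.088 0.045 0.076] tau6 [0.08  0.055 0.05  0.05 ] mean [ 5.248 -0.434  2.667 -0.246 -1.076  0.066  0.059]
t 11.15 q [ 0.121  0.366  0.065  1.269 -0.    -0.55 ] tcp [640.2  78.1 211. ] y [ 0.001  0.    -1.   ] z [-0.622  0.783 -0.   ] zyaw 2.243 F [ 5.4  -0.23  2.6 ] M [-0.266 -1.091  0.076] tau6 0.05 gap 9.8
```

>>> play_rows(steps=[{"travel": [0,0,0],"rotation": [0,0,-0.06]},{"travel": [0,0,0],"rotation": [0,0,-0.12]},{"travel": [0,0,0],"rotation": [0,0,-0.18]},{"travel": [0,0,0],"rotation": [0,0,-0.2]},{"travel": [0,0,0],"rotation": [0,0,-0.2]}])

```text
clock: 11.65
tcp_pos: [640.2, 78.1, 211.0]
tcp_rot: [-0.687, 0.688, 0.165, -0.165]
force: [5.6, 0.1, 3.5]
finger_gap: 10.0
```

```bash
python3 - <<'E'
from h import *
avg(4)
E
```

```text
Mz [0.096 0.101 0.097 0.106] tau6 [0.148 0.122 0.117 0.115] mean [ 5.189 -1.221  2.988 -0.228 -1.096  0.1    0.126]
t 11.85 q [ 0.121  0.366  0.065  1.269 -0.    -0.35 ] tcp [640.2  78.1 211. ] y [ 0.001  0.    -1.   ] z [-0.455  0.891 -0.   ] zyaw 2.043 F [ 4.17 -0.61  2.97] M [-0.228 -1.092  0.106] tau6 0.115 gap 10.1
```

>>> play_rows(steps=[{"travel": [0.6,0,0.2],"rotation": [0,0,-0.08]},{"travel": [0.6,0,0.2],"rotation": [0,0,-0.16]},{"travel": [0.6,0,0.2],"rotation": [0,0,-0.24]},{"travel": [0.6,0,0.2],"rotation": [0,0,-0.3]},{"travel": [0.6,0,0.2],"rotation": [0,0,-0.3]}])

```text
clock: 12.35
tcp_pos: [640.3, 78.1, 211.0]
tcp_rot: [0.705, -0.704, -0.06, 0.061]
force: [2.8, -1.4, 2.1]
finger_gap: 10.2
```

```bash
python3 - <<'E'
from h import *
avg(5)
E
```

```text
Mz [0.195 0.236 0.235 0.219 0.249] tau6 [0.354 0.243 0.212 0.206 0.207] mean [ 3.06  -1.182  2.834 -0.211 -0.708  0.227  0.245]
t 12.6 q [ 0.121  0.367  0.066  1.271  0.    -0.05 ] tcp [640.3  78.1 211. ] y [-0.  0. -1.] z [-0.171  0.985  0.   ] zyaw 1.742 F [ 3.43 -1.31  2.56] M [-0.186 -0.705  0.249] tau6 0.207 gap 9.8
```

>>> play_rows(steps=[{"travel": [0,0,0.2],"rotation": [0,0,-0.08]},{"travel": [0,0,0.2],"rotation": [0,0,-0.16]},{"travel": [0,0,0.2],"rotation": [0,0,-0.24]},{"travel": [0,0,0.2],"rotation": [0,0,-0.32]},{"travel": [0,0,0.2],"rotation": [0,0,-0.35]},{"travel": [0,0,0.2],"rotation": [0,0,-0.35]}])

```text
clock: 13.2
tcp_pos: [640.3, 78.1, 211.0]
tcp_rot: [-0.704, 0.704, -0.063, 0.063]
force: [4.2, -1.1, 0.6]
finger_gap: 10.3
```

```bash
python3 - <<'E'
from h import *
avg(6)
E
```

```text
Mz [0.415 0.325 0.362 0.377 0.34  0.363] tau6 [0.434 0.375 0.359 0.357 0.358 0.36 ] mean [ 3.548 -0.834 -0.172 -0.208 -0.759  0.364  0.374]
t 13.5 q [0.121 0.367 0.067 1.271 0.    0.301] tcp [640.3  78.1 211.1] y [-0.001  0.    -1.   ] z [ 0.178  0.984 -0.   ] zyaw 1.392 F [ 3.71 -0.9  -0.41] M [-0.214 -0.765  0.363] tau6 0.36 gap 10.4
```

>>> play_rows(steps=[{"travel": [0,0,0],"rotation": [0,0,-0.05]},{"travel": [0,0,0],"rotation": [0,0,-0.1]},{"travel": [0,0,0],"rotation": [0,0,-0.15]},{"travel": [0,0,0],"rotation": [0,0,-0.19]},{"travel": [0,0,0],"rotation": [0,0,-0.21]},{"travel": [0,0,0],"rotation": [0,0,-0.21]}])

```text
clock: 14.1
tcp_pos: [640.3, 78.1, 211.1]
tcp_rot: [-0.694, 0.694, -0.137, 0.137]
force: [3.0, -1.0, -1.7]
finger_gap: 10.1
```

```bash
python3 - <<'E'
from h import *
avg(10)
E
```

```text
Mz [0.413 0.481 0.439 0.472 0.516 0.428 0.479 0.426 0.471 0.469] tau6 [0.489 0.451 0.44  0.438 0.439 0.44  0.441 0.441 0.442 0.442] mean [ 3.505 -0.54  -2.176 -0.139 -0.74   0.46   0.446]
t 14.6 q [0.121 0.367 0.067 1.271 0.    0.511] tcp [640.3  78.1 211.2] y [-0. -0. -1.] z [ 0.38   0.925 -0.   ] zyaw 1.181 F [ 3.29  0.26 -3.01] M [-0.096 -0.678  0.469] tau6 0.442 gap 10.0
```

>>> play_rows(steps=[{"travel": [0,0,-0.3],"rotation": [0,0,-0.02]},{"travel": [0,0,-0.3],"rotation": [0,0,-0.04]},{"travel": [0,0,-0.3],"rotation": [0,0,-0.04]}])

```text
clock: 14.9
tcp_pos: [640.3, 78.1, 211.1]
tcp_rot: [-0.691, 0.691, -0.151, 0.151]
force: [1.6, -0.8, -1.1]
finger_gap: 10.1
```

```bash
python3 - <<'E'
from h import *
avg(10)
E
```

```text
Mz [0.494 0.48  0.47  0.418 0.525 0.507 0.504 0.479 0.512 0.466] tau6 [0.516 0.479 0.467 0.464 0.463 0.463 0.463 0.463 0.463 0.463] mean [ 1.826 -0.814 -1.564 -0.151 -0.396  0.485  0.47 ]
t 15.4 q [0.121 0.367 0.066 1.271 0.    0.551] tcp [640.3  78.1 211.1] y [-0.  0. -1.] z [ 0.417  0.909 -0.   ] zyaw 1.141 F [ 1.48 -1.48 -1.63] M [-0.135 -0.327  0.466] tau6 0.463 gap 10.4
```

The readings are 0.463 N m (joint 6) and 0.485 N m (wrist), both in the snug band. I let go and rise.

>>> play_rows(steps=[{"travel": [0,0,0],"rotation": [0,0,0]},{"travel": [0,0,0],"rotation": [0,0,0]},{"travel": [0,0,0],"rotation": [0,0,0]},{"travel": [0,0,15],"rotation": [0,0,0]},{"travel": [0,0,45],"rotation": [0,0,0]},{"travel": [0,0,80],"rotation": [0,0,0]}], jaw=70)

```text
clock: 16.0
tcp_pos: [639.8, 78.1, 290.9]
tcp_rot: [-0.691, 0.691, -0.152, 0.15]
force: [0.1, -0.2, 0.3]
finger_gap: 69.9
```

```bash
python3 - <<'E'
from h import *
st()
E
```

```text
t 16.0 q [0.121 0.361 0.233 1.445 0.    0.551] tcp [639.8  78.1 290.9] y [-0.003 -0.    -1.   ] z [ 0.417  0.909 -0.001] zyaw 1.141 F [ 0.06 -0.22  0.31] M [-0.033 -0.054 -0.024] tau6 0.0 gap 69.9
```

>>> play_rows(steps=[{"travel": [-25,-28,0],"rotation": [0,0,0]},{"travel": [-50,-56,0],"rotation": [0,0,0]},{"travel": [-75,-84,-20],"rotation": [0,0,0]},{"travel": [-97.4,-109.6,-50],"rotation": [0,0,0]},{"travel": [-97.4,-109.6,-80],"rotation": [0,0,0]},{"travel": [-97.4,-109.6,-110],"rotation": [0,0,0]},{"travel": [-97.4,-109.6,-130],"rotation": [0,0,0]},{"travel": [-97.4,-109.6,-130],"rotation": [0,0,0]}], jaw=84)

```text
clock: 16.8
tcp_pos: [541.2, -31.5, 158.4]
tcp_rot: [-0.691, 0.691, -0.153, 0.149]
force: [-0.4, -0.6, -0.1]
finger_gap: 84.1
```

```bash
python3 - <<'E'
from h import *
st()
o=[]
for n,P in(("top",[600,30,100]),("scene",[590,20,90])):
    s=snap(n);u,v=proj(s,P)[0].astype(int);c=s["image"][v-55:v+55,u-55:u+55];o.append(cv2.resize(c,(400,400),interpolation=cv2.INTER_CUBIC))
cv2.imwrite("pics/c3.png",np.hstack(o)[:,:,::-1])
E
```

```text
t 16.8 q [-0.058  0.201 -0.272  1.103  0.     0.372] tcp [541.2 -31.5 158.4] y [-0.005  0.    -1.   ] z [ 0.417  0.909 -0.002] zyaw 1.14 F [-0.4  -0.65 -0.1 ] M [0.023 0.038 0.057] tau6 0.001 gap 84.1
```

View pics/c3.png

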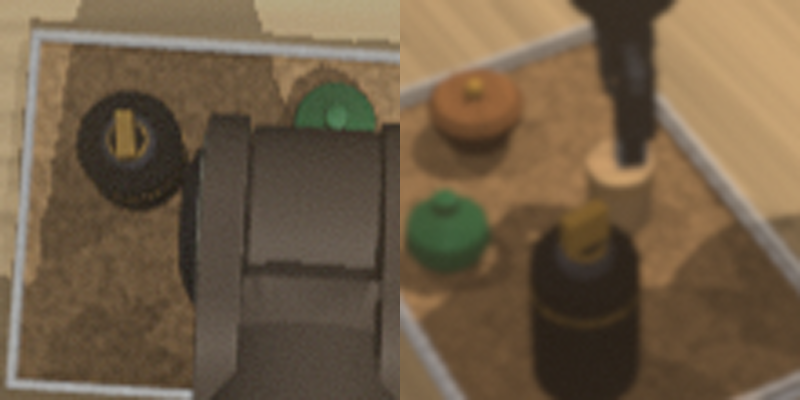

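The bottle and wing are intact, with the wing at (125,132) in the left crop. The open gripper is above the cap, at (620,180) in the right crop. I descend, then centre the cap with two squeezes at right angles.

>>> play_rows(steps=[{"travel": [0,0,-20],"rotation": [0,0,0]},{"travel": [0,0,-40],"rotation": [0,0,0]},{"travel": [0,0,-60],"rotation": [0,0,0]},{"travel": [0,0,-72],"rotation": [0,0,0]},{"travel": [0,0,-77],"rotation": [0,0,0]},{"travel": [0,0,-77],"rotation": [0,0,0]}])

```text
clock: 17.5
tcp_pos: [543.3, -31.5, 84.5]
tcp_rot: [0.691, -0.691, 0.151, -0.151]
force: [0.7, 0.5, 0.7]
finger_gap: 84.0
```

>>> play_rows(steps=[{"travel": [0,0,0],"rotation": [0,0,0]},{"travel": [0,0,0],"rotation": [0,0,0]},{"travel": [0,0,0],"rotation": [0,0,0]},{"travel": [0,0,0],"rotation": [0,0,0]},{"travel": [0,0,0],"rotation": [0,0,0]}], jaw=45, squeeze=20)

```text
clock: 18.0
tcp_pos: [543.6, -31.6, 85.2]
tcp_rot: [0.691, -0.691, 0.15, -0.151]
force: [-1.4, -0.2, 5.8]
finger_gap: 48.2
```

```bash
python3 - <<'E'
from h import *
st()
E
```

```text
t 18.0 q [-0.058  0.252 -0.379  0.938 -0.     0.372] tcp [543.6 -31.6  85.2] y [ 0.002 -0.    -1.   ] z [0.417 0.909 0.001] zyaw 1.141 F [-1.4  -0.18  5.83] M [-0.054  0.193  0.059] tau6 0.017 gap 48.2
```

Gripped at 48.2 mm, as it should be. Next I open, turn 90° and squeeze again.

>>> play_rows(steps=[{"travel": [0,0,0],"rotation": [0,0,0]},{"travel": [0,0,0],"rotation": [0,0,0]},{"travel": [0,0,0],"rotation": [0,0,0]}], jaw=80)

```text
clock: 18.3
tcp_pos: [542.9, -31.5, 83.8]
tcp_rot: [-0.691, 0.691, -0.151, 0.151]
force: [0.3, -1.2, -0.0]
finger_gap: 79.9
```

>>> play_rows(steps=[{"travel": [0,0,0],"rotation": [0,0,0.14]},{"travel": [0,0,0],"rotation": [0,0,0.28]},{"travel": [0,0,0],"rotation": [0,0,0.42]},{"travel": [0,0,0],"rotation": [0,0,0.56]},{"travel": [0,0,0],"rotation": [0,0,0.7]},{"travel": [0,0,0],"rotation": [0,0,0.84]},{"travel": [0,0,0],"rotation": [0,0,0.98]},{"travel": [0,0,0],"rotation": [0,0,1.12]}])

```text
clock: 19.1
tcp_pos: [542.9, -31.5, 83.8]
tcp_rot: [0.665, -0.665, -0.241, 0.241]
force: [0.1, -0.6, 0.4]
finger_gap: 79.8
```

>>> play_rows(steps=[{"travel": [0,0,0],"rotation": [0,0,0.14]},{"travel": [0,0,0],"rotation": [0,0,0.28]},{"travel": [0,0,0],"rotation": [0,0,0.42]},{"travel": [0,0,0],"rotation": [0,0,0.45]},{"travel": [0,0,0],"rotation": [0,0,0.45]}])

```text
clock: 19.6
tcp_pos: [542.9, -31.5, 83.9]
tcp_rot: [0.595, -0.595, -0.381, 0.382]
force: [-0.8, 0.1, 0.0]
finger_gap: 80.1
```

>>> play_rows(steps=[{"travel": [0,0,0],"rotation": [0,0,0]},{"travel": [0,0,0],"rotation": [0,0,0]},{"travel": [0,0,0],"rotation": [0,0,0]},{"travel": [0,0,0],"rotation": [0,0,0]},{"travel": [0,0,0],"rotation": [0,0,0]},{"travel": [0,0,0],"rotation": [0,0,0]}], jaw=44, squeeze=25)

```text
clock: 20.2
tcp_pos: [543.1, -31.5, 84.2]
tcp_rot: [-0.595, 0.595, 0.382, -0.382]
force: [0.3, 0.1, 0.1]
finger_gap: 46.6
```

```bash
python3 - <<'E'
from h import *
st()
E
```

```text
t 20.2 q [-0.058  0.253 -0.38   0.938  0.    -1.198] tcp [543.1 -31.5  84.2] y [ 0.  0. -1.] z [-0.909  0.418 -0.   ] zyaw 2.711 F [0.29 0.11 0.05] M [ 0.037 -0.045 -0.036] tau6 -0.014 gap 46.6
```

>>> play_rows(steps=[{"travel": [0,0,0],"rotation": [0,0,0]},{"travel": [0,0,0],"rotation": [0,0,0]}], jaw=40, squeeze=30)

```text
clock: 20.4
tcp_pos: [543.1, -31.5, 84.2]
tcp_rot: [-0.595, 0.595, 0.382, -0.382]
force: [-0.1, 0.0, 0.6]
finger_gap: 46.5
```

```bash
python3 - <<'E'
from h import *
st()
o=[]
for n,P in(("top",[560,-20,60]),("scene",[543,-31,60])):
    s=snap(n);u,v=proj(s,P)[0].astype(int);c=s["image"][v-40:v+40,u-40:u+40];o.append(cv2.resize(c,(400,400),interpolation=cv2.INTER_CUBIC))
cv2.imwrite("pics/c4.png",np.hstack(o)[:,:,::-1])
E
```

```text
t 20.4 q [-0.058  0.253 -0.38   0.938  0.    -1.198] tcp [543.1 -31.5  84.2] y [ 0.  0. -1.] z [-0.909  0.417 -0.   ] zyaw 2.711 F [-0.13  0.01  0.56] M [ 0.003  0.014 -0.039] tau6 -0.021 gap 46.5
```

View pics/c4.png

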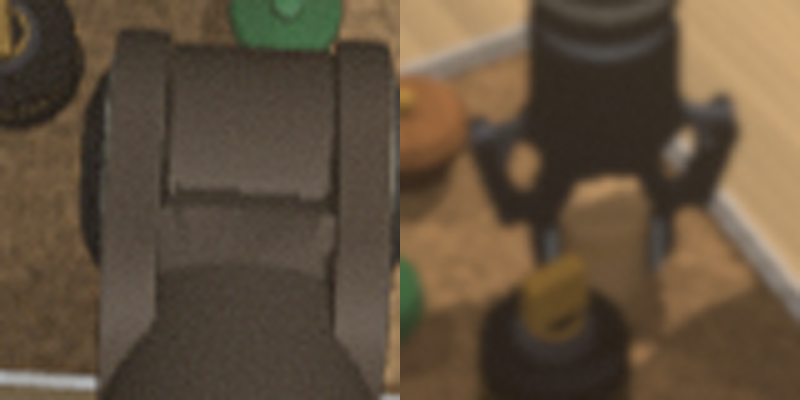

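The cap is upright between both pads, at (610,240) in the right crop. I lift it.

>>> play_rows(steps=[{"travel": [0,0,5],"rotation": [0,0,0]},{"travel": [0,0,25],"rotation": [0,0,0]},{"travel": [0,0,55],"rotation": [0,0,0]},{"travel": [0,0,90],"rotation": [0,0,0]},{"travel": [0,0,125],"rotation": [0,0,0]},{"travel": [0,0,155],"rotation": [0,0,0]},{"travel": [0,0,175],"rotation": [0,0,0]},{"travel": [0,0,175],"rotation": [0,0,0]}])

```text
clock: 21.3
tcp_pos: [544.1, -31.6, 262.4]
tcp_rot: [-0.594, 0.596, 0.383, -0.38]
force: [-0.2, 0.9, -0.6]
finger_gap: 46.6
```

>>> play_rows(steps=[{"travel": [14,16,0],"rotation": [0,0,0]},{"travel": [32,36,0],"rotation": [0,0,0]},{"travel": [52,58,0],"rotation": [0,0,0]},{"travel": [70,79,0],"rotation": [0,0,0]},{"travel": [85,96,0],"rotation": [0,0,0]},{"travel": [97.4,109.6,0],"rotation": [0,0,0]},{"travel": [97.4,109.6,0],"rotation": [0,0,0]},{"travel": [97.4,109.6,0],"rotation": [0,0,0]}])

```text
clock: 22.1
tcp_pos: [640.0, 78.1, 257.5]
tcp_rot: [0.596, -0.595, -0.381, 0.383]
force: [0.3, -1.2, -1.4]
finger_gap: 46.8
```

```bash
python3 - <<'E'
from h import *
st()
s=snap("scene");u,v=proj(s,[640,78,170])[0].astype(int);c=s["image"][v-40:v+50,u-45:u+45];c1=cv2.resize(c,(500,500),interpolation=cv2.INTER_CUBIC)
cv2.imwrite("pics/c5.png",c1[:,:,::-1])
E
```

```text
t 22.1 q [ 0.122  0.361  0.16   1.372 -0.    -1.019] tcp [640.   78.1 257.5] y [-0.003 -0.001 -1.   ] z [-0.909  0.417  0.002] zyaw 2.712 F [ 0.29 -1.18 -1.41] M [-0.052 -0.045 -0.03 ] tau6 0.011 gap 46.8
```

View pics/c5.png

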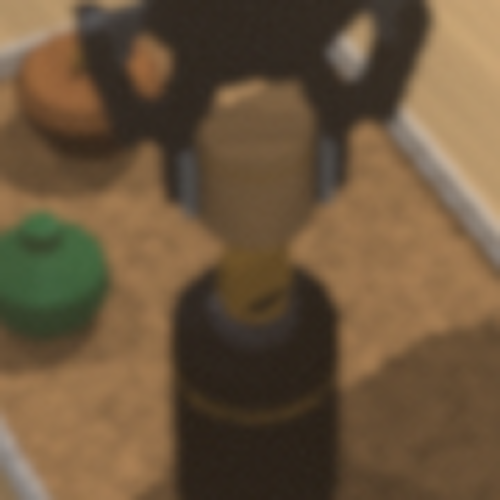

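The cap is held upright and centred over the wing: cap axis at x≈256 in the crop, bottle axis at x≈256. I lower it.

>>> play_rows(steps=[{"travel": [0,0,-6],"rotation": [0,0,0]},{"travel": [0,0,-14],"rotation": [0,0,0]},{"travel": [0,0,-22],"rotation": [0,0,0]},{"travel": [0,0,-30],"rotation": [0,0,0]},{"travel": [0,0,-38],"rotation": [0,0,0]},{"travel": [0,0,-45],"rotation": [0,0,0]},{"travel": [0,0,-45],"rotation": [0,0,0]}])

```text
clock: 22.85
tcp_pos: [639.9, 78.0, 212.6]
tcp_rot: [0.596, -0.595, -0.381, 0.382]
force: [-0.5, 0.7, -1.0]
finger_gap: 46.5
```

```bash
python3 - <<'E'
from h import *
st()
E
```

```text
t 22.85 q [ 0.121  0.367  0.07   1.276 -0.    -1.019] tcp [639.9  78.  212.6] y [-0.002 -0.    -1.   ] z [-0.909  0.417  0.002] zyaw 2.711 F [-0.53  0.73 -0.99] M [0.028 0.027 0.047] tau6 -0.0 gap 46.5
```

>>> play_rows(steps=[{"travel": [0,0,-4],"rotation": [0,0,0]},{"travel": [0,0,-8],"rotation": [0,0,0]},{"travel": [0,0,-12],"rotation": [0,0,0]},{"travel": [0,0,-16],"rotation": [0,0,0]},{"travel": [0,0,-16],"rotation": [0,0,0]}])

```text
clock: 23.35
tcp_pos: [640.2, 78.1, 197.3]
tcp_rot: [0.595, -0.595, -0.381, 0.382]
force: [-0.5, 0.0, -0.8]
finger_gap: 46.7
```

```bash
python3 - <<'E'
from h import *
st()
E
```

```text
t 23.35 q [ 0.121  0.371  0.042  1.243 -0.    -1.019] tcp [640.2  78.1 197.3] y [-0.001 -0.    -1.   ] z [-0.909  0.417  0.001] zyaw 2.711 F [-0.46  0.01 -0.81] M [0.006 0.045 0.008] tau6 0.0 gap 46.7
```

>>> play_rows(steps=[{"travel": [0,0,-1.5],"rotation": [0,0,0]},{"travel": [0,0,-3],"rotation": [0,0,0]},{"travel": [0,0,-4],"rotation": [0,0,0]},{"travel": [0,0,-4],"rotation": [0,0,0]}])

```text
clock: 23.75
tcp_pos: [640.5, 78.1, 194.2]
tcp_rot: [-0.595, 0.595, 0.382, -0.382]
force: [0.6, -0.4, 0.0]
finger_gap: 46.6
```

```bash
python3 - <<'E'
from h import *
st()
E
```

```text
t 23.75 q [ 0.121  0.371  0.036  1.235 -0.    -1.019] tcp [640.5  78.1 194.2] y [ 0.  0. -1.] z [-0.909  0.417 -0.   ] zyaw 2.711 F [ 0.64 -0.39  0.01] M [ 0.01  -0.014  0.043] tau6 0.0 gap 46.6
```

Almost in contact. I go down another 1.5 mm, in small steps.

>>> play_rows(steps=[{"travel": [0,0,-0.5],"rotation": [0,0,0]},{"travel": [0,0,-1],"rotation": [0,0,0]},{"travel": [0,0,-1.5],"rotation": [0,0,0]},{"travel": [0,0,-1.5],"rotation": [0,0,0]}])

```text
clock: 24.15
tcp_pos: [640.4, 78.1, 194.2]
tcp_rot: [-0.595, 0.595, 0.382, -0.381]
force: [-3.3, -0.1, 7.8]
finger_gap: 46.6
```

```bash
python3 - <<'E'
from h import *
st()
E
```

```text
t 24.15 q [ 0.121  0.37   0.034  1.233  0.    -1.019] tcp [640.4  78.1 194.2] y [ 0.001  0.    -1.   ] z [-0.909  0.417 -0.001] zyaw 2.711 F [-3.28 -0.13  7.83] M [-0.072  0.787 -0.012] tau6 0.001 gap 46.6
```

Contact came at TCP z 194.2, exactly 110 mm above the pick-up height, so the rim is on the shoulder. I open and rise.

>>> play_rows(steps=[{"travel": [0,0,0.7],"rotation": [0,0,0]},{"travel": [0,0,0.7],"rotation": [0,0,0]},{"travel": [0,0,0.7],"rotation": [0,0,0]},{"travel": [0,0,0.7],"rotation": [0,0,0]},{"travel": [0,0,10],"rotation": [0,0,0]},{"travel": [0,0,30],"rotation": [0,0,0]},{"travel": [0,0,60],"rotation": [0,0,0]},{"travel": [0,0,90],"rotation": [0,0,0]}], jaw=80)

```text
clock: 24.95
tcp_pos: [640.2, 78.1, 283.9]
tcp_rot: [0.595, -0.595, -0.381, 0.382]
force: [0.6, 0.2, -0.1]
finger_gap: 80.2
```

>>> play_rows(steps=[{"travel": [-35,0,0],"rotation": [0,0,0]},{"travel": [-70,0,0],"rotation": [0,0,0]},{"travel": [-105,0,0],"rotation": [0,0,0]},{"travel": [-140,0,0],"rotation": [0,0,0]},{"travel": [-175,0,0],"rotation": [0,0,0]},{"travel": [-210,0,0],"rotation": [0,0,0]},{"travel": [-230,0,0],"rotation": [0,0,0]},{"travel": [-230,0,0],"rotation": [0,0,0]}])

```text
clock: 25.75
tcp_pos: [408.4, 78.0, 283.9]
tcp_rot: [-0.595, 0.595, 0.382, -0.381]
force: [0.5, 0.3, -0.5]
finger_gap: 80.2
```

```bash
python3 - <<'E'
from h import *
st();o=[]
for n,P in(("top",[610,10,100]),("scene",[610,20,100])):
    s=snap(n);u,v=proj(s,P)[0].astype(int);c=s["image"][v-65:v+65,u-65:u+65];o.append(cv2.resize(c,(400,400),interpolation=cv2.INTER_CUBIC))
    print(n,"cap top exp px",proj(s,[640.4,78.1,169]),"crop",((proj(s,[640.4,78.1,169])[0]-[u-65,v-65])*400/130).round())
cv2.imwrite("pics/c6.png",np.hstack(o)[:,:,::-1])
E
```

```text
t 25.75 q [ 0.189 -0.081 -0.295  1.355  0.    -0.952] tcp [408.4  78.  283.9] y [ 0.001  0.    -1.   ] z [-0.909  0.417 -0.001] zyaw 2.712 F [ 0.52  0.33 -0.47] M [-0.013  0.029 -0.007] tau6 0.057 gap 80.2
top cap top exp px [[274.72857577 208.84055048]] crop [110. 153.]
scene cap top exp px [[312.34803718 259.04143939]] crop [207. 200.]
```

View pics/c6.png

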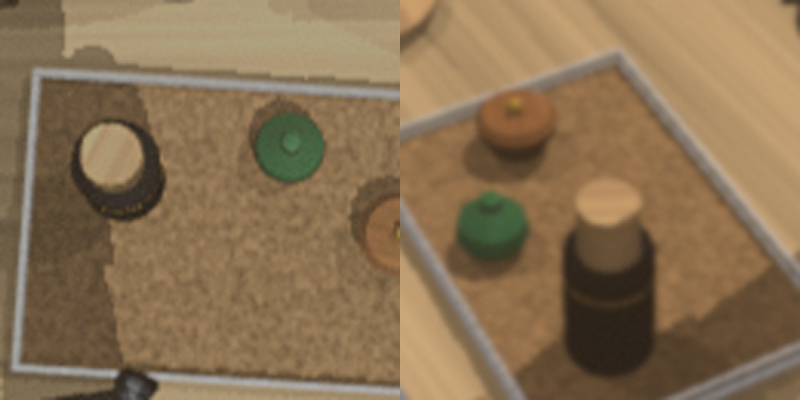

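The cap stands upright on the bottle. Its top is at (111,155) and (608,202) in the crops, against the expected (110,153) and (607,200) for a fully seated cap. The flacon and bowl look unmoved and the robot is clear, so I hand in.

```bash
python3 -c "
from rig import bot
print(bot.hand_in())"
```

```text
the job is handed in; nothing more can be done
None
```

I tightened the plug to the snug range, put the cap on fully down and handed the job in at about 26 s of the 72 s allowed.

- **Plug:** I turned it clockwise in steps, about 3.6 rad at the wing. It began to bind after roughly 2.4 rad. I stopped at 0.463 N m by joint 6 torque and 0.485 N m by wrist moment. The two differ by about 0.02 N m, and both averages are within the 0.42–0.52 N m snug range. One noisy wrist sample read 0.525 N m, and the joint 6 value was 0.516 N m just after the last step, before it settled.
- **Cap:** I squeezed it twice at right angles to centre it, then carried it over and lowered it. Contact came exactly 110 mm above the pick-up height, so its rim is on the bottle's shoulder.
- **Last checks:** The final pictures show the cap upright, within about 1 pixel of where a seated cap should appear. The flacon and bowl look unmoved and the gripper is clear. I did not check the tweezer stand, the pots or the cream tin again at the end, but the arm did not touch them.
- **Unexplained reading:** The second grip on the cap read 46.6 mm, while the first read 48.2 mm as expected. The picture showed it held upright, so I carried on.

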